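# Clamp the sample jar and draw its stopper with tongs

## Robot

A 6-joint arm with a two-finger parallel gripper is mounted at the origin on the work surface. World frame = base frame: x ahead of the robot, y to its left, z up, the work surface at z = 0. Lengths are in mm, angles in degrees, forces in N, time in s.
With the tool pointing down it reaches from about 350 to 850 mm from the base axis. Payload 8.1 kg.
Tool frame: the origin (TCP) lies between the finger pads; the fingertips stand 22 mm ahead of it and the grasp point (between the pads) lies 3 mm ahead of it; z points along the fingers, y is the line along which they close (so a half turn about z gives the same grasp; the last joint's range is limited). The gripper opens to 85 mm and grips with 20 to 120 N. Pads are 22 mm wide; open, the fingers measure 114 mm over their backs; the gripper's body (76 mm by 85 mm) begins 54 mm behind the grasp point. The pads swing forward as they close: fully open they stand 13 mm farther back than shut.
Start: joints at [-76.742, 7.471, 85.268, -0, 87.261, -4.893], TCP at [186.937, -570.14, 253.292] pointing down, gripper open.
Joint ranges: [-169.43, 169.43], [-51.17, 129.36], [1.28, 143.12], [-76.62, 256.62], [0, 156.53], [-152.29, 152.29]. Speed limits (degrees/s): [136.94, 136.94, 159.86, 180, 180, 180].

## Interface

Orientations are given as [roll, pitch, yaw] about the fixed x, y, z axes, in that order (R = Rz(yaw) Ry(pitch) Rx(roll)).
In Python, from bench import sense, snapshot, calibration, hand_in gives the robot as it stands.
- The arm moves only by the shell command python3 -m crank 'ROWS' [FORCE]. ROWS is JSON, a list of rows, each a list of 5 numbers: the shift along the tool's x, y, z in cm, then the turn about the tool's z in rad, then the finger opening in cm, from 0 to 8.54. A call has 1 to 20 rows; each row is the pose to reach, as a shift and turn from the pose commanded when the call began, along the tool's axes at that moment; what a row does not reach only later rows make up. A row lasts 1/10 s, in which the tool goes at most 50 mm and 8.59 degrees, less where a joint would pass 70% of its speed; a pose out of reach is approached as far as the arm can. A call with a gripper value outside its range is refused whole. The fingers move at their own pace and stop on an object; FORCE is the grip in N (left out, the last holds). Time passes only in rows, so rows that repeat a pose let the fingers close. It gives the time, the measured TCP pose, the force, the opening and the grip force at its end, in the units of the state.
- sense(): the state, without advancing time (a new reading comes with each control period).
- snapshot(name): name is "scene" or "top" or "wrist"; returns (picture, depth): 384x512x3 uint8, red, green, blue; 384x512 float32, mm along the optical axis (not along the pixel's ray), 0 where there is no reading.
- calibration(name): a dict with "fovy" (degrees; the focal length in pixels is half the picture's height over the tangent of half this angle, whatever the lens; pixels are square), "cx", "cy" (the principal point, pixels), "k1" (the pictures are not rectified: a ray, as slopes to the right and down, at radius r is drawn at 1 + k1 r^2 times it, then the intrinsics apply), "rvec" (rotation vector, rad) and "tvec" (3), from world to camera coordinates, as OpenCV has them; the wrist camera has in their place "tool_from_camera" (4x4, takes a point from camera to tool coordinates, whose origin is the TCP and whose axes are the flange's). Camera axes: x right, y down, z forward; pixel columns grow to the right and rows downward; lengths in mm; the calibration is good to about 2 mm. A picture is of the moment at which its call begins: read the wrist's pose just before it. calibration takes no time and is no camera call.
- hand_in(): hands the job in; it is judged then, once.
The state is a dict: "time": time; "joint_pos": joint angles; "qd": joint speeds; "joint_efforts": joint torques, N m; "tool_pos": TCP position; "tcp_rot": TCP orientation; "ft_force": force on the tool from outside, world axes, zero at the start; "wrist_torque": the same for the moment, N m; "finger_gap": finger opening in mm; "grip_force": force on a finger pad.
Only numpy, scipy, OpenCV 4.12 (cv2) and the standard library are available. Lean on these libraries where they do the work, as an engineer would, in place of code of your own. Each camera call takes 0.05 s, during which the arm holds its last target. There are 200 camera calls.

## Task

Turn the crank of the bench clamp clockwise (seen from above), as far as it will go, so that its orange pad presses firmly on the metal block that carries the amber sample jar. Then pick up the blue-handled tongs from their wooden rest, close them on the red stopper, draw it up out of the jar without touching it with the fingers, and finish while holding it in the tongs, upright and still, about ten centimetres above the jar. Leave the block clamped and where it is, and leave the other things on the bench alone.

Things in the scene. Friction and masses are not known exactly. Their poses are not given: they have to be found in the camera images.
- clamp: Fixed green bench screw clamp on a dark base plate 10 mm thick, 210 x 85 mm. Origin on the bench under the jar; its +x points from the jar to the screw, 90 mm away, and on to the column (140 to 166 mm from the origin). Top of the frame 112 mm above the bench, crank and knob above it. The screw drives the pad down 3.2 mm per rad of crank.
- screw_axis (a point): Point on the vertical screw axis about which the crank turns, 112 mm above the bench (top of the clamp's frame), 90 mm from the jar along the clamp's +x.
- knob_mid (a point): Mid-height of the black, upright, freely spinning crank knob, 18 mm across, 40 mm tall (its lower end at 137 mm, mid at 157 mm, top at 177 mm above the bench), on a crank of 40 mm radius; the steel crank arm below it has its top at 135 mm.
- crank (a joint): Crank angle in rad, growing clockwise seen from above; at 0 the knob lies in the clamp's +x direction from the screw axis. It starts between 0 and 1. The pad meets the block at about 4.4; from there a spring in the pad builds up 10 N per rad to the end stop at 6.1. It stays where it is left; turning it takes about 3 N at the knob.
- pad: Orange round pad at the screw's foot, 30 mm across, 8 mm thick, that presses on the block from above; origin on the screw axis, 15 mm above the pad's underside (when relaxed and pressed alike).
- holder: Loose aluminium block, 148 x 50 x 25 mm, 0.55 kg, on the clamp's base plate (top 35 mm above the bench), with an amber glass jar fixed upright on it: 42 mm across, 40 mm tall, neck 30 mm across outside, 21 mm inside, mouth 75 mm above the bench. Origin on the block's underside below the jar's axis; +x along the block to the end under the pad.
- stopper: Red stopper standing loosely in the jar, 25 g: white plug 15 mm across reaching 14 mm into the neck, red flange 29 mm across, 4 mm thick on the mouth, above it a red round head 24 mm across, 26 mm tall. Origin on its axis at the flange's underside (75 mm above the bench at the start); z up. Middle of the head 17 mm above the origin.
- rest: Fixed wooden tongs rest, base 240 x 75 mm and 7 mm thick, with two cross-bars 35 mm high, one under the tongs' hinge (124 to 100 mm behind the origin) and one under the arms (54 to 70 mm ahead of it). Origin on the bench under the tongs' grip; +x towards the jaws.
- tongs: Loose spring tongs, 100 g, 230 mm long, lying level on the rest, opening sideways. Origin at mid-height, midway between the blue grips (43 mm above the bench at the start); +x towards the jaws, z up. Hinge 110 mm behind the origin, which is also about the point of balance. Grips reach 40 mm either side along x, 16 mm high; over their outsides 53 mm at the origin when open, about 36 mm when closed on the stopper.
- jaws (a point): Middle between the two black jaws, at mid-height, 85 mm ahead of the tongs' origin. Jaws 40 mm long, 16 mm high, 54 mm apart when open; each mm of squeeze on the grips closes them 1.8 mm; fully squeezed they stay 5 mm apart.
- tong_left: Left (+y) arm of the tongs; origin at its hinge, 110 mm behind the tongs' origin, 7 mm to the left. Both arms close together against a spring: 4 N on each grip when open, 7 N on the stopper. Squeezing the grips by 5 to 8 mm is enough to carry the tongs with open jaws.
- tong_right: Right (-y) arm of the tongs; origin at its hinge, 110 mm behind the tongs' origin and 7 mm to the right.
- reagent: Bystander, loose: amber reagent bottle with black cap, 60 mm across, 130 mm tall; origin under its centre
- beaker: Bystander, loose: glass beaker, 66 mm across, 85 mm tall; origin under its centre
- petri: Bystander, loose: closed clear petri dish, 80 mm across, 15 mm tall; origin under its centre
- slidebox: Bystander, loose: green box for microscope slides, 90 x 160 x 35 mm; origin under its centre
- vial: Bystander, loose: small white vial with blue cap, 28 mm across, 50 mm tall; origin under its centre
- mouse: Bystander, loose: black and red computer mouse, 100 x 58 x 33 mm; origin under its centre
Not all that is in view belongs to the job. There is more than one size of the clamp; the job needs the larger.

How it is judged (in metres and radians):
On the way, in this order (a step that is already met when the one before it is completed fails the run):
1. the pad presses on the block with more than 6 N (contact force between pad and holder above 6 N and value of joint crank above 4.8 rad), for 0.3 s.
2. the tongs are held by the fingers, at least 30 mm above where they lay, touching neither rest nor stopper (height (world z) of tongs above 0.073 m and contact force between the fingers and tongs above 1 N and contact force between tongs and rest below 0.05 N and contact force between tongs and stopper below 0.05 N), for 0.2 s.
3. both arms of the tongs press on the stopper (contact force between each of tong_left, tong_right and stopper above 1 N), for 0.2 s.
At the end, for the whole second after the job is handed in: Stopper held between both tong arms (over 1 N each), tongs in the fingers (over 2 N), nothing else touching it; 70 to 225 mm above the mouth, within 100 mm sideways of the jar, tilt under 0.5 rad, still. Pad presses the block with over 6 N; block moved under 15 mm and level (all of step 1 and all of step 3 and height (world z) of stopper between 0.145 and 0.3 m and angle between stopper's own z axis and vertical below 0.5 rad and linear speed of stopper below 0.04 m/s and contact force between the fingers and tongs above 2 N and horizontal distance between stopper and holder below 0.1 m and contact force between each of stopper, tongs and holder below 0.05 N and contact force between stopper and the fingers below 0.05 N and contact force between tongs and clamp below 0.05 N and contact force between tongs and rest below 0.05 N and distance of holder from where it was at the start of the episode below 0.015 m and angle between holder's own z axis and vertical below 0.1 rad); the arm keeps its last pose, push and grip.
It fails at once if the fingers touch the stopper (contact force between the fingers and stopper above 0.5 N).
It fails at once if a bystander is pushed more than 40 mm or tipped (distance of any of reagent, beaker, petri, slidebox, vial, mouse from where it was at the start of the episode above 0.04 m or angle between any of reagent, beaker, petri, slidebox, vial, mouse's own z axis and vertical above 0.5 rad).
It also fails if it takes over 61 s, if anything falls off the work surface, if the arm or the gripper's body presses on something with over 40 N, if the wrist force passes 120 N, or if a joint passes its speed limit or range.

## Working session

There is one attempt and no reset: what is moved stays moved. The work goes in short steps, Python scripts to look and compute and a shell command to move; the robot and the scene stay as the last step left them, time stands still between calls to the robot, and variables do not carry over. Pictures are saved under pics/ and viewed, at most 10 in all, crops included, and the job is handed in when it is done.

```bash
mkdir -p pics; ls; python3 - <<'E'
from bench import *
import cv2,numpy as np
s=sense();print({k:np.round(v,2).tolist() for k,v in s.items()})
for n in("scene","top","wrist"):
    p,d=snapshot(n);np.savez(f"pics/{n}0.npz",p=p,d=d);cv2.imwrite(f"pics/{n}0.png",p[:,:,::-1]);c=calibration(n);print(n,c)
a=[cv2.imread(f"pics/{n}0.png") for n in("scene","top")]
cv2.imwrite("pics/a.png",cv2.resize(a[1],(800,600)));
cv2.imwrite("pics/b.png",cv2.resize(a[0],(800,600)));
E
```

```text
pics
{'time': 0.0, 'joint_pos': [-76.74, 7.51, 85.33, -0.0, 87.26, -4.9], 'qd': [0.04, 0.05, 0.1, -0.08, 0.03, 0.0], 'joint_efforts': [-0.0, -56.94, -50.05, -0.0, 0.01, -0.0], 'tool_pos': [186.81, -569.63, 252.27], 'tcp_rot': [-179.89, -0.01, 18.15], 'ft_force': [-0.12, -0.0, 0.21], 'wrist_torque': [0.03, -0.03, -0.03], 'grip_force': 0.0, 'finger_gap': 85.66}
scene {'fovy': 52.899773976663504, 'cx': 251.29134958514564, 'cy': 191.489551287729, 'k1': -0.02009616954205963, 'rvec': array([ 0.75239378,  2.54918713, -1.19461892]), 'tvec': array([ 503.99393948,  -93.90146626, 1430.41441329])}
top {'fovy': 51.15693082644021, 'cx': 265.0966278246904, 'cy': 190.58785292141664, 'k1': -0.10148273615647536, 'rvec': array([ 2.16703857, -2.21049218,  0.09857468]), 'tvec': array([ -10.38724349,  573.06337839, 1321.32046747])}
wrist {'fovy': 58.039190486065095, 'cx': 254.0338212795463, 'cy': 184.8488250550431, 'k1': -0.07352761756199923, 'tool_from_camera': array([[-2.45822711e-04, -9.62620824e-01, -2.70852523e-01,
         6.82837917e+01],
       [ 9.99999849e-01, -3.69925123e-04,  4.07140209e-04,
        -1.90105133e-01],
       [-4.92116796e-04, -2.70852382e-01,  9.62620769e-01,
        -1.19681470e+02],
       [ 0.00000000e+00,  0.00000000e+00,  0.00000000e+00,
         1.00000000e+00]])}
```

View pics/a.png

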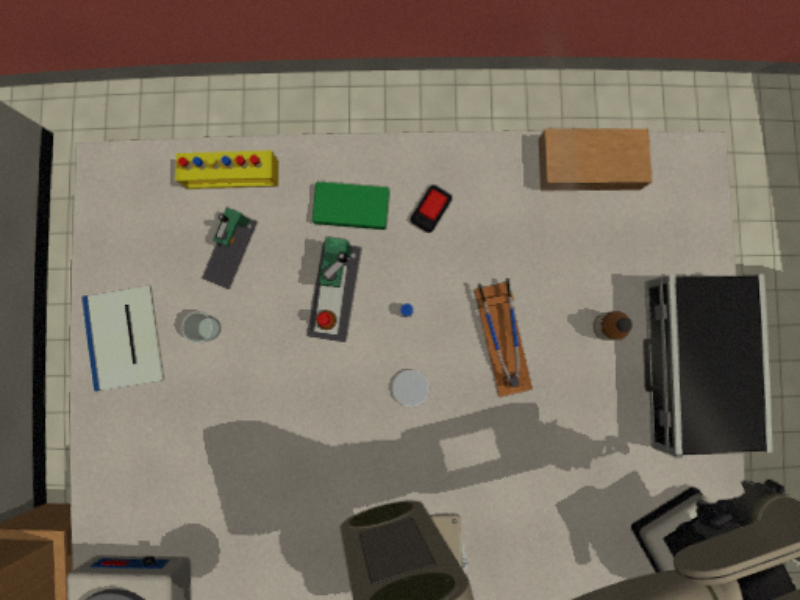

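View pics/b.png

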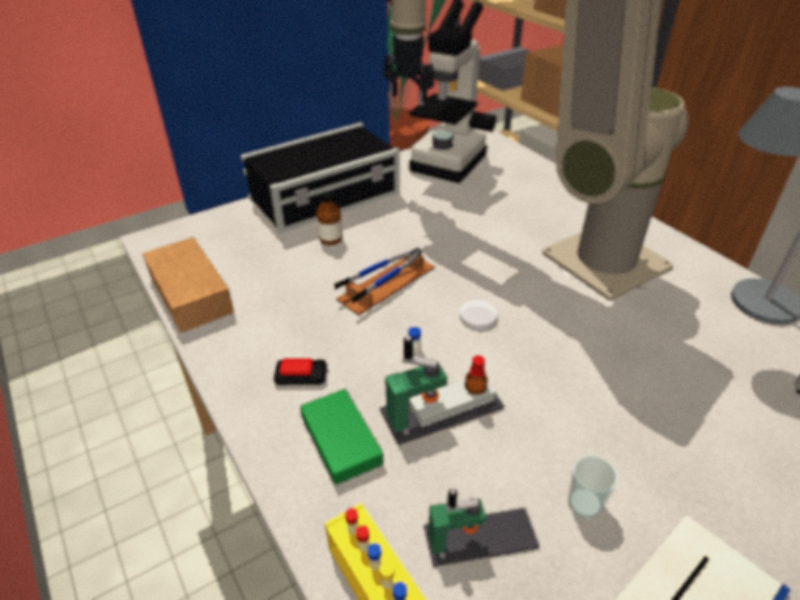

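Top view (800x600 scale): two clamps, the large one at about (335,290) carrying the jar with red stopper at (325,320), and a small one without a jar at (230,245). The large one fits. The tongs lie at (503,335), jaws up at (490,290) and hinge at (513,382). I'll measure these now and confirm in a crop.

```bash
cat > h.py <<'E'
import numpy as np,cv2
from bench import *
from scipy.spatial.transform import Rotation as R
def K(c):
    f=192/np.tan(np.radians(c["fovy"]/2));return np.array([[f,0,c["cx"]],[0,f,c["cy"]],[0,0,1.]])
def pose(n,s=None):
    c=calibration(n)
    if n=="wrist":
        T=np.eye(4);T[:3,:3]=R.from_euler("xyz",s["tcp_rot"],degrees=True).as_matrix();T[:3,3]=s["tool_pos"]
        T=T@c["tool_from_camera"];return T[:3,:3],T[:3,3],c
    r=cv2.Rodrigues(np.array(c["rvec"]))[0];return r.T,-r.T@c["tvec"],c
def rays(n,uv,s=None):
    A,o,c=pose(n,s);q=cv2.undistortPoints(np.float64(uv).reshape(-1,1,2),K(c),np.array([c["k1"],0,0,0.])).reshape(-1,2)
    return o,np.c_[q,np.ones(len(q))]@A.T
def plane(n,uv,z,s=None):
    o,d=rays(n,uv,s);return o+d*((z-o[2])/d[:,2])[:,None]
def cloud(n,d,s=None):
    v,u=np.mgrid[:384,:512];o,r=rays(n,np.c_[u.ravel(),v.ravel()],s)
    return (o+r*d.reshape(-1,1)).reshape(384,512,3)
def shot(n):
    s=sense();p,d=snapshot(n);return s,p,d,cv2.cvtColor(p,cv2.COLOR_RGB2HSV)
def proj(n,P,s=None):
    A,o,c=pose(n,s);q=(np.atleast_2d(P)-o)@A;return cv2.projectPoints(q,np.zeros(3),np.zeros(3),K(c),np.array([c["k1"],0,0,0.]))[0].reshape(-1,2)
E
python3 - <<'E'
from h import *
z=np.load("pics/top0.npz");p,d=z["p"],z["d"];X=cloud("top",d);h=cv2.cvtColor(p,cv2.COLOR_RGB2HSV)
def comps(m,name,zz,amin=6):
    n,l,st,c=cv2.connectedComponentsWithStats(m.astype(np.uint8))
    for i in range(1,n):
        if st[i,4]>=amin:
            q=X[l==i];print(name,st[i,4],c[i].round(1),"plane",plane("top",c[i],zz)[0].round(0),"cloud",np.median(q,0).round(0),"zmax",np.percentile(q[:,2],95).round(0))
H,S,V=h[...,0].astype(int),h[...,1],h[...,2]
roi=np.zeros(H.shape,bool);roi[120:260,180:360]=1
comps(roi&((H<5)|(H>174))&(S>150)&(V>90),"red",105)
comps(roi&(H>105)&(H<125)&(S>120)&(V>50),"blue",51)
comps(roi&(H>5)&(H<16)&(S>120)&(V>90),"wood",7,40)
comps(roi&(V<70)&(S<110),"dark",177)
comps(roi&(H>50)&(H<85)&(S>90),"green",112,20)
cr=np.hstack([cv2.resize(p[140:230,185:245],(400,600),interpolation=2),cv2.resize(p[165:265,285:352],(400,600),interpolation=2)])
cv2.imwrite("pics/c.png",cr[:,:,::-1])
E
```

```text
red 192 [276.9 130.4] plane [758. -62. 105.] cloud [774. -66.  34.] zmax 39.0
red 63 [207.2 203.9] plane [528. 162. 105.] cloud [528. 162. 105.] zmax 109.0
blue 44 [259.9 198. ] plane [547.  -4.  51.] cloud [547.  -4.  50.] zmax 53.0
blue 38 [328.5 209.5] plane [ 504. -228.   51.] cloud [ 504. -228.   51.] zmax 56.0
blue 33 [314.8 212.1] plane [ 497. -183.   51.] cloud [ 497. -183.   50.] zmax 54.0
wood 545 [320.9 207. ] plane [ 515. -210.    7.] cloud [ 518. -213.    8.] zmax 38.0
wood 452 [322.8 231.8] plane [ 430. -214.    7.] cloud [ 420. -204.    8.] zmax 36.0
dark 196 [274.  136.4] plane [723. -49. 177.] cloud [747. -52.  21.] zmax 25.0
dark 633 [215.  187.6] plane [573. 129. 177.] cloud [591. 132.  11.] zmax 135.0
dark 8 [324.8 181.8] plane [ 584. -198.  177.] cloud [ 594. -219.   50.] zmax 904.0
dark 28 [328.7 243.7] plane [ 400. -204.  177.] cloud [ 392. -225.   51.] zmax 55.0
green 1179 [224.5 132. ] plane [754. 104. 112.] cloud [771. 109.  35.] zmax 40.0
green 293 [213.1 164.9] plane [650. 141. 112.] cloud [659. 142. 111.] zmax 116.0
```

View pics/c.png

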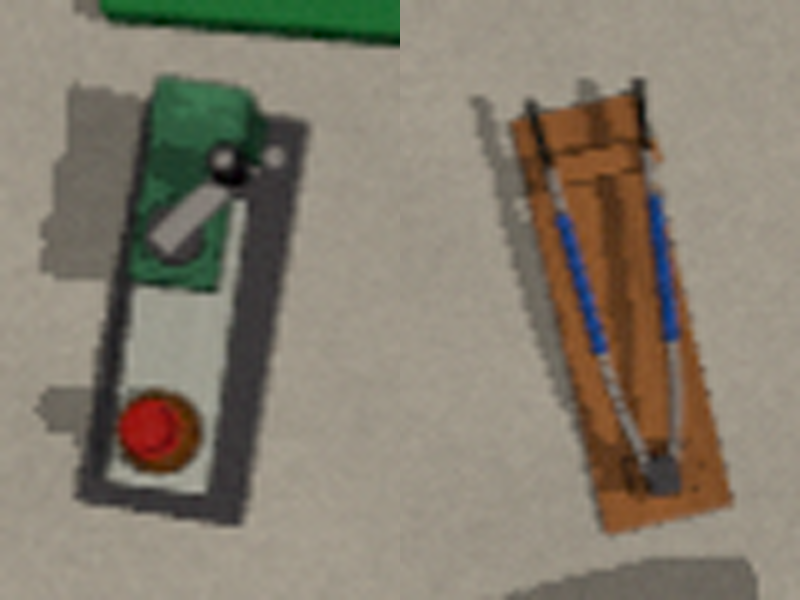

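The crop confirms the large clamp with jar and stopper on the left and the tongs on the right. Tongs origin is about (500,-205), yaw 10°: the blue grips are 45 mm apart and the hinge is 110 mm back, as described. The knob is near top-view pixel (219,164). I'm moving over the clamp for a wrist view.

```bash
python3 -m crank '[[61,-57,-5,0,8.5],[61,-57,-5,0,8.5],[61,-57,-5,0,8.5],[61,-57,-5,0,8.5],[61,-57,-5,0,8.5],[61,-57,-5,0,8.5],[61,-57,-5,0,8.5],[61,-57,-5,0,8.5],[61,-57,-5,0,8.5],[61,-57,-5,0,8.5],[61,-57,-5,0,8.5],[61,-57,-5,0,8.5],[61,-57,-5,0,8.5],[61,-57,-5,0,8.5],[61,-57,-5,0,8.5],[61,-57,-5,0,8.5],[61,-57,-5,0,8.5],[61,-57,-5,0,8.5],[61,-57,-5,0,8.5],[61,-57,-5,0,8.5]]' 20
python3 - <<'E'
from h import *
s,p,d,h=shot("wrist");print(s["tool_pos"],s["tcp_rot"]);X=cloud("wrist",d,s)
np.savez("pics/w1.npz",p=p,d=d,X=X)
cv2.imwrite("pics/w1.png",cv2.resize(p,(800,600))[:,:,::-1])
H,S,V=[h[...,i].astype(int) for i in range(3)]
def comps(m,name,zz,amin=60):
    n,l,st,c=cv2.connectedComponentsWithStats(m.astype(np.uint8))
    for i in range(1,n):
        if st[i,4]>=amin:
            q=X[l==i];q=q[q[:,2]<250]
            if len(q)<30: continue
            lo,hi=np.percentile(q,[2,98],axis=0)
            print(name,st[i,4],c[i].round(0),"plane",plane("wrist",c[i],zz,s)[0].round(1),"med",np.median(q,0).round(0),lo.round(0),hi.round(0))
comps(((H<6)|(H>174))&(S>150)&(V>90),"red",105)
k=(X[...,2]>150)&(X[...,2]<195);comps(k,"knob",177)
k=(X[...,2]>128)&(X[...,2]<140);comps(k,"arm",135)
k=(X[...,2]>105)&(X[...,2]<119)&(H>45)&(H<90)&(S>60);comps(k,"frame",112)
k=(X[...,2]>5)&(X[...,2]<15);comps(k,"plate",10)
k=(X[...,2]>30)&(X[...,2]<40);comps(k,"block",35)
E
```

```text
time: 2.15
tool_pos: [588.6, 160.7, 303.0]
tcp_rot: [180.0, 0.0, 18.1]
ft_force: [-0.3, 0.8, -0.3]
finger_gap: 84.8
grip_force: 0.0
[588.64271524 160.70366791 302.97713012] [1.79985702e+02 4.90242421e-02 1.81185581e+01]
red 1294 [494.  56.] plane [750.8 -14.7 105. ] med [772. -61.  32.] [749. -79.  30.] [802. -40.  34.]
red 447 [232. 214.] plane [533.7 165.5 105. ] med [532. 165. 104.] [521. 153.  77.] [543. 176. 105.]
knob 614 [329. 126.] plane [645.4 123.6 177. ] med [645. 123. 174.] [637. 113. 154.] [653. 129. 180.]
arm 849 [291. 135.] plane [627.2 140.9 135. ] med [627. 141. 134.] [611. 125. 130.] [645. 157. 136.]
frame 3966 [294. 100.] plane [654.6 145.5 112. ] med [658. 146. 109.] [599. 119. 107.] [691. 168. 112.]
plate 4100 [79. 30.] plane [654.9 391.7  10. ] med [655. 393.   7.] [612. 351.   5.] [696. 435.   8.]
plate 69 [281.  13.] plane [740.2 179.1  10. ] med [740. 179.  10.] [738. 161.   5.] [743. 196.  15.]
plate 356 [461.  59.] plane [762.4 -36.3  10. ] med [756. -35.  13.] [718. -59.   8.] [819. -14.  15.]
plate 217 [344.  44.] plane [732.  100.8  10. ] med [732. 101. 
[... 833 characters left out ...]
 ] med [753.  85.  34.] [730.  38.  31.] [791. 177.  36.]
block 1331 [494.  56.] plane [771.9 -57.7  35. ] med [772. -60.  32.] [748. -79.  30.] [802. -38.  34.]
block 2257 [246. 160.] plane [574.9 165.8  35. ] med [570. 169.  34.] [511. 138.  32.] [646. 190.  36.]
block 200 [ 34. 132.] plane [531.4 408.9  35. ] med [534. 405.  35.] [503. 399.  30.] [547. 430.  40.]
block 88 [  4. 151.] plane [497.1 440.9  35. ] med [496. 441.  34.] [493. 432.  30.] [505. 450.  40.]
block 372 [485. 259.] plane [ 547.3 -167.    35. ] med [ 554. -165.   36.] [ 484. -182.   31.] [ 598. -156.   40.]
block 149 [505. 252.] plane [ 564.7 -189.6   35. ] med [ 564. -191.   34.] [ 556. -201.   31.] [ 573. -182.   35.]
```

View pics/w1.png

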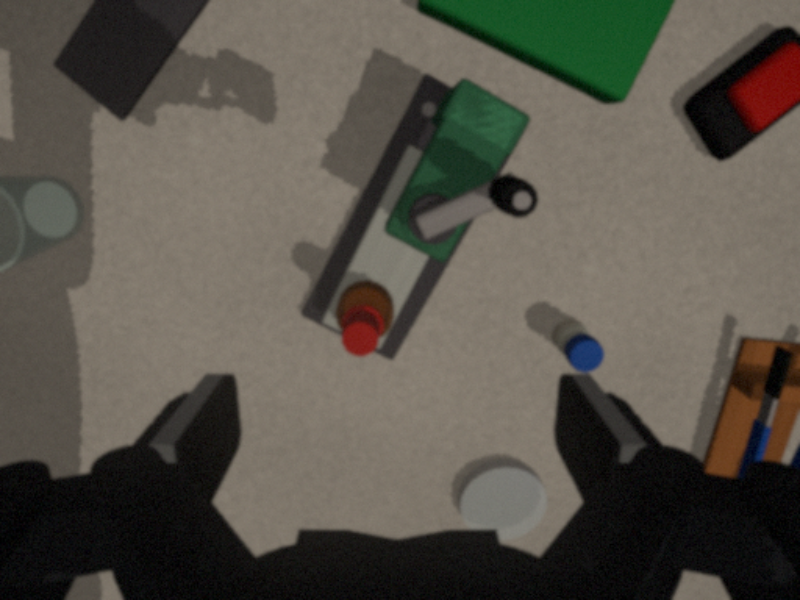

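```bash
python3 - <<'E'
from h import *
z=np.load("pics/w1.npz");p,d,X=z["p"],z["d"],z["X"];h=cv2.cvtColor(p,cv2.COLOR_RGB2HSV);H,S,V=[h[...,i].astype(int) for i in range(3)]
s=sense();s["tool_pos"]=np.array([588.64,160.70,302.98]);s["tcp_rot"]=np.array([179.986,.049,18.119])
top=((H<6)|(H>174))&(S>150)&(X[...,2]>101)&(X[...,2]<110);top[:,400:]=0
q=X[top];c,r=cv2.minEnclosingCircle(np.float32(q[:,:2]));print("stopper",np.array(c),r,"mid",(np.percentile(q[:,:2],2,axis=0)+np.percentile(q[:,:2],98,axis=0))/2)
near=(np.hypot(X[...,0]-605,X[...,1]-155)<150)&(X[...,1]<215)&(X[...,1]>95)
for n,lo,hi,e in(("plate",6,14,0),("block",31,39,0),("frame",108,116,0)):
    m=near&(X[...,2]>lo)&(X[...,2]<hi)
    if n!="frame": m&=(X[...,0]<710)&(S<90)&((V<75) if n=="plate" else (V>75))
    else: m&=(H>45)&(H<90)
    m=cv2.morphologyEx(m.astype(np.uint8),cv2.MORPH_OPEN,np.ones((3,3)))>0
    q=np.float32(X[m][:,:2]);b=cv2.minAreaRect(q);print(n,len(q),b)
    print(cv2.boxPoints(b).round(0).tolist())
print("cap",plane("wrist",[333.4,129.3],177,s),"washer",plane("wrist",[276.5,139],112,s))
k=(X[...,2]>171)&(X[...,2]<183)&near;q=X[k];print("knobtop",len(q),q.mean(0),cv2.minEnclosingCircle(np.float32(q[:,:2])))
k=(X[...,2]>130)&(X[...,2]<138)&near&(V>60);q=np.float32(X[k][:,:2]);b=cv2.minAreaRect(q);print("arm",len(q),b,cv2.boxPoints(b).round(0).tolist())
E
```

```text
stopper [530.81445312 166.34638977] 11.668573379516602 mid [530.86595147 166.41985184]
plate 3147 ((593.82470703125, 154.13278198242188), (84.041259765625, 207.7627716064453), 80.0696792602539)
[[484.0, 131.0], [689.0, 95.0], [703.0, 178.0], [499.0, 213.0]]
block 2101 ((575.1290893554688, 159.20285034179688), (49.96104049682617, 145.64646911621094), 81.670654296875)
[[499.0, 145.0], [644.0, 124.0], [651.0, 173.0], [507.0, 194.0]]
frame 3212 ((644.7966918945312, 145.18272399902344), (44.1800651550293, 95.0632553100586), 79.0156021118164)
[[594.0, 133.0], [687.0, 114.0], [696.0, 158.0], [602.0, 176.0]]
cap [[644.1344659 119.6610129 177.       ]] washer [[617.34858891 148.81446353 112.        ]]
knobtop 459 [645.07175195 121.01292251 175.52889704] ((644.9140014648438, 120.5396957397461), 8.675543785095215)
arm 796 ((631.4656372070312, 134.63067626953125), (14.338712692260742, 57.17964553833008), 42.963558197021484) [[607.0, 151.0], [646.0, 109.0], [656.0, 119.0], [617.0, 160.0]]
```

Clamp yaw comes out about -10°, screw at (619.5,150.5). The knob at (645,120.5) is 39.6 mm from it (expected 40), which puts the crank at about 0.70 rad. Next is grasping the knob.

```bash
python3 -m crank '[[4.1,5.6,0,0,6],[4.1,5.6,0,0,6],[4.1,5.6,5,0,6],[4.1,5.6,10,0,6],[4.1,5.6,14.1,0,6],[4.1,5.6,14.1,0,6],[4.1,5.6,14.1,0,6],[4.1,5.6,14.1,0,1],[4.1,5.6,14.1,0,1],[4.1,5.6,14.1,0,1],[4.1,5.6,14.1,0,1],[4.1,5.6,14.1,0,1],[4.1,5.6,14.1,0,1],[4.1,5.6,14.1,0,1]]' 30
python3 - <<'E'
import numpy as np
phi0=-49.9;c=np.array([619.5,150.5]);k0=np.array([645,120.5]);y=np.radians(18.12)
tx=np.array([np.cos(y),np.sin(y)]);ty=np.array([np.sin(y),-np.cos(y)])
for t in np.r_[np.arange(0.9,6.2,.2),6.1,6.2]:
    a=np.radians(-10)-t;q=c+40*np.array([np.cos(a),np.sin(a)])-k0;print(f"{t:.1f} [{q@tx/10:.2f},{q@ty/10:.2f}]",end=" ")
E
```

```text
time: 3.6
tool_pos: [647.1, 120.9, 165.3]
tcp_rot: [179.9, -0.3, 18.1]
ft_force: [0.3, -2.6, 6.9]
finger_gap: 16.9
grip_force: 29.3
0.9 [-0.77,0.29] 1.1 [-1.57,0.35] 1.3 [-2.36,0.26] 1.5 [-3.12,0.01] 1.7 [-3.81,-0.39] 1.9 [-4.42,-0.92] 2.1 [-4.90,-1.55] 2.3 [-5.25,-2.27] 2.5 [-5.45,-3.04] 2.7 [-5.49,-3.84] 2.9 [-5.37,-4.63] 3.1 [-5.09,-5.38] 3.3 [-4.68,-6.06] 3.5 [-4.13,-6.65] 3.7 [-3.48,-7.11] 3.9 [-2.75,-7.44] 4.1 [-1.98,-7.61] 4.3 [-1.18,-7.63] 4.5 [-0.39,-7.49] 4.7 [0.35,-7.20] 4.9 [1.02,-6.76] 5.1 [1.59,-6.20] 5.3 [2.03,-5.54] 5.5 [2.34,-4.80] 5.7 [2.49,-4.01] 5.9 [2.49,-3.21] 6.1 [2.32,-2.43] 6.1 [2.32,-2.43] 6.2 [2.18,-2.06]
```

```bash
python3 -m crank '[[-0.4,0.2,-0.2,0,1],[-0.77,0.29,-0.2,0,1],[-1.17,0.33,-0.2,0,1],[-1.57,0.35,-0.2,0,1],[-1.97,0.31,-0.2,0,1],[-2.36,0.26,-0.2,0,1],[-2.75,0.14,-0.2,0,1],[-3.12,0.01,-0.2,0,1],[-3.81,-0.39,-0.2,0,1],[-4.42,-0.92,-0.2,0,1],[-4.9,-1.55,-0.2,0,1],[-4.9,-1.55,-0.2,0,1],[-4.9,-1.55,-0.2,0,1]]' 30
python3 - <<'E'
from h import *
s=sense();v=s["tool_pos"][:2]-[619.5,150.5];print(np.hypot(*v),-np.arctan2(v[1],v[0])-.1745,s["ft_force"],s["wrist_torque"])
E
```

```text
time: 4.9
tool_pos: [593.0, 119.9, 165.4]
tcp_rot: [180.0, 0.1, 18.1]
ft_force: [-6.0, -3.1, 7.9]
finger_gap: 17.1
grip_force: 30.9
40.42949597339497 2.110032535296025 [-5.99423497 -3.08346591  7.86606706] [-0.60773793  0.93129727  0.0061764 ]
```

```bash
python3 -m crank '[[-0.2,-0.36,0,0,1],[-0.35,-0.72,0,0,1],[-0.47,-1.1,0,0,1],[-0.55,-1.49,0,0,1],[-0.59,-2.29,0,0,1],[-0.47,-3.08,0,0,1],[-0.19,-3.83,0,0,1],[0.22,-4.51,0,0,1],[0.77,-5.1,0,0,1],[1.42,-5.56,0,0,1],[2.15,-5.89,0,0,1],[2.92,-6.06,0,0,1],[3.72,-6.08,0,0,1],[3.72,-6.08,0,0,1],[3.72,-6.08,0,0,1]]' 30
python3 - <<'E'
from h import *
s=sense();v=s["tool_pos"][:2]-[619.5,150.5];print(np.hypot(*v),-np.arctan2(v[1],v[0])-.1745,s["ft_force"],s["wrist_torque"])
s,p,d,h=shot("wrist");cv2.imwrite("pics/w2.png",cv2.resize(p,(800,600))[:,:,::-1])
E
```

```text
time: 6.4
tool_pos: [611.6, 189.2, 165.3]
tcp_rot: [179.9, -0.1, 18.1]
ft_force: [3.4, -4.4, 3.9]
finger_gap: 17.6
grip_force: 30.5
39.52288862161544 -1.9457284671935988 [ 3.36161216 -4.44844954  3.87185254] [-0.76999272 -0.65241834  0.02431803]
```

View pics/w2.png

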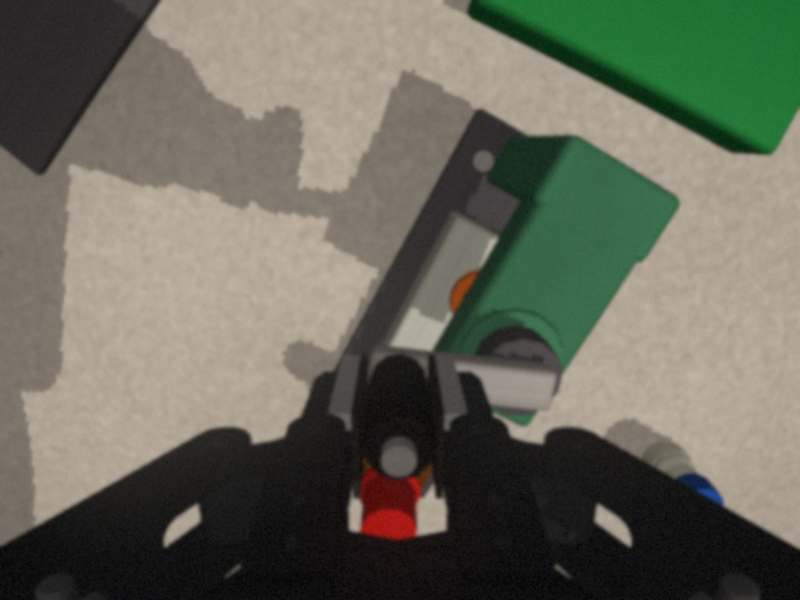

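The knob (400,400) is held between the fingers and the crank arm follows, with the orange pad visible at (467,297). Crank is at about 4.3, so I'll carry on to the stop.

```bash
python3 -m crank '[[0.4,0.05,0,0,1],[0.79,0.14,0,0,1],[1.53,0.43,0,0,1],[2.2,0.87,0,0,1],[2.77,1.43,0,0,1],[3.21,2.09,0,0,1],[3.52,2.83,0,0,1],[3.61,3.22,0,0,1],[3.67,3.62,0,0,1],[3.67,4.02,0,0,1],[3.67,4.42,0,0,1],[3.6,4.8,0,0,1],[3.5,5.2,0,0,1],[3.36,5.57,0,0,1],[3.36,5.57,0,0,1],[3.36,5.57,0,0,1],[3.36,5.57,0,0,1]]' 40
python3 - <<'E'
from h import *
s=sense();v=s["tool_pos"][:2]-[619.5,150.5];print(np.hypot(*v),2*np.pi-np.arctan2(v[1],v[0])-.1745,s["ft_force"],s["wrist_torque"])
E
```

```text
time: 8.15
tool_pos: [659.6, 149.6, 165.3]
tcp_rot: [-179.8, -0.1, 18.2]
ft_force: [-2.1, 6.5, 6.0]
finger_gap: 17.1
grip_force: 40.2
40.118854379943606 6.130762588199035 [-2.08497151  6.51775618  6.03154583] [1.02075208 0.2304123  0.00901837]
```

```bash
python3 -m crank '[[-0.1,0.3,0,0,1],[-0.1,0.3,0,0,1],[-0.1,0.3,0,0,1]]' 40
python3 - <<'E'
from h import *
s=sense();print(s["tool_pos"],s["ft_force"])
E
```

```text
time: 8.45
tool_pos: [659.5, 149.0, 165.3]
tcp_rot: [-179.7, -0.2, 18.3]
ft_force: [-0.8, 16.6, 4.1]
finger_gap: 16.9
grip_force: 40.3
[659.52447885 149.01717923 165.33252846] [-0.79619558 16.64190939  4.12307911]
```

End stop reached (force climbs, no motion). I'll release, lift and move above the tongs.

```bash
python3 -m crank '[[0,-0.4,0,0,1],[0,-0.4,0,0,6],[0,-0.4,0,0,6],[0,-0.4,0,0,6],[0,-0.4,0,0,6],[0,-0.4,-5,0,8.5],[0,-0.4,-10,0,8.5],[0,-0.4,-14,0,8.5],[0,-0.4,-14,0,8.5]]' 20
python3 - <<'E'
from h import *
s=sense();y=np.radians(s["tcp_rot"][2]);d=np.array([500.5,-205.5])-s["tool_pos"][:2]
print(s["tool_pos"],s["ft_force"],d@[np.cos(y),np.sin(y)],d@[np.sin(y),-np.cos(y)])
E
```

```text
time: 9.35
tool_pos: [661.2, 148.2, 313.5]
tcp_rot: [179.9, -0.7, 18.1]
ft_force: [0.4, 0.6, 0.3]
finger_gap: 84.6
grip_force: 0.0
[661.18447779 148.18991937 313.53000244] [0.36484511 0.55137873 0.28921275] -262.7644896764581 286.13088513583375
```

```bash
python3 -m crank '[[-26.3,28.6,2,0.138,8.5],[-26.3,28.6,2,0.138,8.5],[-26.3,28.6,2,0.138,8.5],[-26.3,28.6,2,0.138,8.5],[-26.3,28.6,2,0.138,8.5],[-26.3,28.6,2,0.138,8.5],[-26.3,28.6,2,0.138,8.5],[-26.3,28.6,2,0.138,8.5],[-26.3,28.6,2,0.138,8.5],[-26.3,28.6,2,0.138,8.5],[-26.3,28.6,2,0.138,8.5],[-26.3,28.6,2,0.138,8.5]]'
python3 - <<'E'
from h import *
s,p,d,h=shot("wrist");X=cloud("wrist",d,s);H,S,V=[h[...,i].astype(int) for i in range(3)]
print(s["tool_pos"],s["tcp_rot"])
cv2.imwrite("pics/w3.png",cv2.resize(p,(800,600))[:,:,::-1])
m=(H>100)&(H<128)&(S>110)&(V>40)&(X[...,2]>42)&(X[...,2]<60)
n,l,st,c=cv2.connectedComponentsWithStats(m.astype(np.uint8));g=[]
for i in range(1,n):
    if st[i,4]>80:
        q=X[l==i];b=cv2.minAreaRect(np.float32(q[:,:2]));bx=cv2.boxPoints(b)
        print(st[i,4],c[i].round(),"z",np.percentile(q[:,2],[10,50,90]).round(0),b[0],b[1],plane("wrist",c[i],51,s)[0].round(1))
m=(X[...,2]>44)&(X[...,2]<60)&(V<75)&(S<120)
n,l,st,c=cv2.connectedComponentsWithStats(m.astype(np.uint8))
for i in range(1,n):
    if st[i,4]>60: q=X[l==i];print("dark",st[i,4],c[i].round(),np.median(q,0).round(0),cv2.minAreaRect(np.float32(q[:,:2])))
E
```

```text
time: 10.55
tool_pos: [498.2, -204.5, 284.2]
tcp_rot: [-180.0, -0.0, 10.3]
ft_force: [-0.2, -0.4, 0.1]
finger_gap: 85.3
grip_force: 0.0
[ 498.15861572 -204.46442756  284.19479806] [-1.79980581e+02 -3.86109714e-03  1.03406269e+01]
504 [67. 73.] z [48. 49. 50.] (548.1630249023438, -3.7303390502929688) (23.472806930541992, 25.167598724365234) [548.5  -5.7  51. ]
388 [233. 150.] z [49. 50. 51.] (498.7697448730469, -182.7692413330078) (77.03388977050781, 5.646134376525879) [ 501.  -182.2   51. ]
410 [278. 150.] z [49. 50. 51.] (506.0643005371094, -227.62677001953125) (77.1480712890625, 5.980362415313721) [ 508.3 -227.2   51. ]
dark 126 [226.  65.] [ 583. -162.   50.] ((580.494384765625, -161.91339111328125), (38.92388916015625, 3.8197200298309326), 14.062163352966309)
dark 78 [287.  56.] [ 602. -218.   50.] ((599.98876953125, -218.12498474121094), (18.73267936706543, 3.9942688941955566), 7.294910907745361)
dark 405 [446. 182.] [ 510. -412.   52.] ((507.81744384765625, -417.932861328125), (21.873445510864258, 57.22556686401367), 81.62252044677734)
dark 405 [494. 262.] [ 430. -505.   52.] ((418.91876220703125, -508.21319580078125), (104.2177734375, 11.559264183044434), 0.5492454171180725)
dark 253 [255. 248.] [ 395. -224.   49.] ((394.2947082519531, -224.44448852539062), (21.852746963500977, 15.861376762390137), 10.119192123413086)
dark 74 [461. 380.] [ 250. -533.   51.] ((246.82998657226562, -533.16943359375), (4.024293422698975, 16.805631637573242), 81.96553039550781)
```

View pics/w3.png

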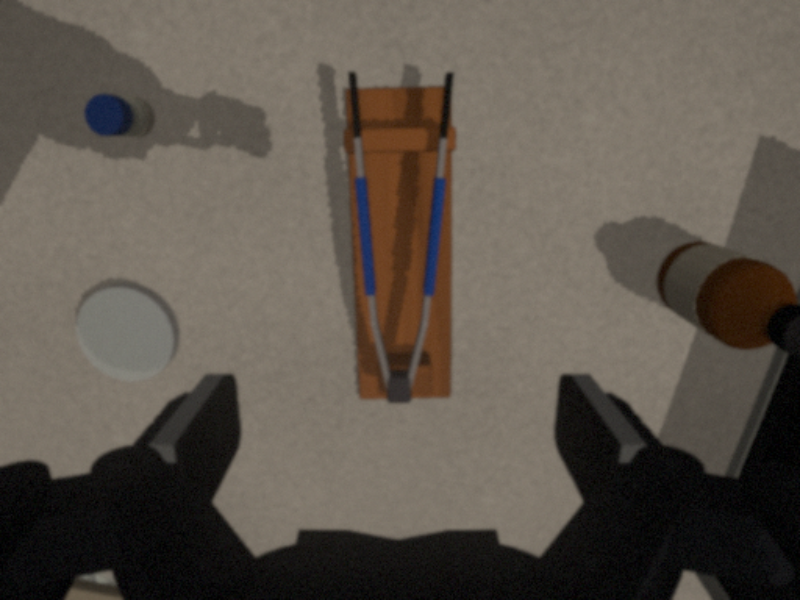

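Tongs confirmed: grips at (233,150) and (278,150), origin (502.5,-205.2), hinge 109.8 mm behind at yaw 10.1°. Descending to grip them lightly.

```bash
python3 -m crank '[[0.4,0.1,5,0,8.5],[0.4,0.1,10,0,8.5],[0.4,0.1,15,0,8.5],[0.4,0.1,20,0,8.5],[0.4,0.1,23,0,8.5],[0.4,0.1,24.2,0,8.5],[0.4,0.1,24.2,0,8.5],[0.4,0.1,24.2,0,8.5],[0.4,0.1,24.2,0,6],[0.4,0.1,24.2,0,5.2],[0.4,0.1,24.2,0,4.7],[0.4,0.1,24.2,0,4.7],[0.4,0.1,24.2,0,4.7],[0.4,0.1,24.2,0,4.7]]' 25
```

```text
time: 12.0
tool_pos: [503.4, -206.8, 44.6]
tcp_rot: [179.9, -0.2, 10.2]
ft_force: [-0.2, 1.0, 6.8]
finger_gap: 47.4
grip_force: 7.1
```

```bash
python3 -m crank '[[0,0,-1,0,4.6],[0,0,-2,0,4.6],[0,0,-4,0,4.6],[0,0,-6,0,4.6],[0,0,-9,0,4.6],[0,0,-12,0,4.6],[0,0,-12,0,4.6],[0,0,-12,0,4.6],[0,0,-12,0,4.6],[0,0,-12,0,4.6]]' 25
python3 - <<'E'
from h import *
s,p,d,h=shot("wrist");X=cloud("wrist",d,s);H,S,V=[h[...,i].astype(int) for i in range(3)]
print(s["tool_pos"],s["tcp_rot"],s["ft_force"],s["wrist_torque"])
np.savez("pics/w4.npz",p=p,d=d)
cv2.imwrite("pics/w4.png",cv2.resize(p,(800,600))[:,:,::-1])
T=R.from_euler("xyz",s["tcp_rot"],degrees=True).as_matrix()
Y=(X-s["tool_pos"])@T
for nme,m in(("blue",(H>100)&(H<128)&(S>110)&(V>40)),("jaw",(V<75)&(S<120))):
    m=m&(Y[...,2]>-25)&(Y[...,2]<25)&(np.abs(Y[...,1])<45)&(Y[...,0]>-20)&(Y[...,0]<130)
    n,l,st,c=cv2.connectedComponentsWithStats(m.astype(np.uint8))
    for i in range(1,n):
        if st[i,4]>30: q=Y[l==i];print(nme,st[i,4],c[i].round(),np.percentile(q,[5,50,95],axis=0).round(0).tolist())
E
```

```text
time: 13.0
tool_pos: [500.8, -205.4, 160.8]
tcp_rot: [-179.9, 0.1, 10.2]
ft_force: [0.0, -0.2, -0.7]
finger_gap: 46.0
grip_force: 5.0
[ 500.81033694 -205.395414    160.77829129] [-1.79903894e+02  1.23257715e-01  1.02433192e+01] [ 0.01201491 -0.24682382 -0.68129283] [-0.00301244  0.01331352  0.02739122]
blue 2940 [202. 249.] [[-16.0, -23.0, -6.0], [11.0, -19.0, -5.0], [37.0, -16.0, -1.0]]
blue 3070 [306. 247.] [[-16.0, 15.0, -6.0], [12.0, 19.0, -5.0], [36.0, 23.0, 0.0]]
jaw 1876 [189.  50.] [[66.0, -23.0, -6.0], [80.0, -21.0, -5.0], [94.0, -19.0, 6.0]]
jaw 2243 [318.  87.] [[7.0, 16.0, -6.0], [74.0, 21.0, -4.0], [93.0, 24.0, 7.0]]
jaw 497 [211. 223.] [[-12.0, -17.0, -4.0], [21.0, -17.0, 3.0], [39.0, -16.0, 8.0]]
jaw 1762 [178. 269.] [[-7.0, -35.0, -24.0], [7.0, -26.0, -11.0], [12.0, -23.0, 8.0]]
jaw 1747 [330. 269.] [[-7.0, 23.0, -24.0], [7.0, 26.0, -11.0], [12.0, 35.0, 8.0]]
jaw 104 [127. 289.] [[6.0, -44.0, -25.0], [6.0, -41.0, -24.0], [7.0, -38.0, -21.0]]
jaw 104 [382. 289.] [[6.0, 38.0, -25.0], [6.0, 41.0, -24.0], [7.0, 44.0, -21.0]]
```

View pics/w4.png

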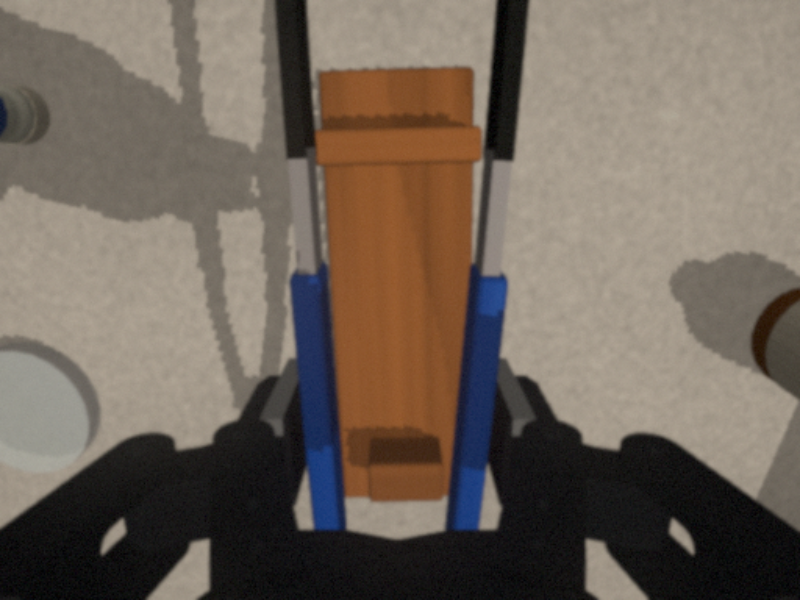

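The tongs hang level in the fingers: grips at (310,400) and (485,400), tops 5 mm above TCP, jaws 65 to 105 mm ahead. I'm carrying them to above the stopper for a relative look.

```bash
python3 -m crank '[[0,-1,0,0,4.6],[0,-3,0,0,4.6],[0,-6,0,0,4.6],[0,-9,0,0,4.6],[0.3,-12,0,0,4.6],[0.5,-15,0,0,4.6],[0.6,-18,0,0,4.6],[0.7,-21,0,0,4.6],[0.8,-24,0,0,4.6],[1,-27,0,0,4.6],[1.1,-30,0,0,4.6],[1.1,-33,0,0,4.6],[1.1,-35,0.5,0,4.6],[1.1,-36.1,1,0,4.6],[1.1,-36.1,1.6,0,4.6],[1.1,-36.1,1.6,0,4.6],[1.1,-36.1,1.6,0,4.6],[1.1,-36.1,1.6,0,4.6]]' 25
cat > look.py <<'E'
from h import *
import sys
s,p,d,h=shot("wrist");X=cloud("wrist",d,s);H,S,V=[h[...,i].astype(int) for i in range(3)]
print(s["tool_pos"],s["tcp_rot"],s["ft_force"],s["finger_gap"],s["grip_force"])
cv2.imwrite(f"pics/{sys.argv[1]}.png",cv2.resize(p,(800,600))[:,:,::-1])
T=R.from_euler("xyz",s["tcp_rot"],degrees=True).as_matrix();Y=(X-s["tool_pos"])@T
m=((H<6)|(H>174))&(S>130)&(V>50)
n,l,st,c=cv2.connectedComponentsWithStats(m.astype(np.uint8))
for i in range(1,n):
    if st[i,4]>100: 
        q=Y[l==i];q=q[(q[:,2]<np.percentile(q[:,2],10)+5)];print("red",st[i,4],c[i].round(),"toolframe",((np.percentile(q,2,axis=0)+np.percentile(q,98,axis=0))/2).round(1),np.percentile(q,2,axis=0).round(1),np.percentile(q,98,axis=0).round(1))
m=(V<75)&(S<120)&(Y[...,2]>-12)&(Y[...,2]<3)&(np.abs(Y[...,1])<45)&(Y[...,0]>60)&(Y[...,0]<120)
for sg in(-1,1):
    q=Y[m&(sg*Y[...,1]>0)]
    if len(q)>20: print("jaw",sg,len(q),np.percentile(q,[3,50,97],axis=0).round(1).tolist())
E
python3 look.py w5
```

```text
time: 14.85
tool_pos: [448.7, 150.5, 146.4]
tcp_rot: [180.0, -0.0, 10.2]
ft_force: [0.1, 0.7, -0.7]
finger_gap: 45.9
grip_force: 5.0
[448.67317294 150.4902772  146.41051456] [ 1.79990318e+02 -4.45380433e-03  1.01685932e+01] [ 0.07646432  0.72752247 -0.71927926] 45.86721591335121 5.018220390484203
red 2566 [251.  59.] toolframe [82.1 -1.4 42.5] [ 71.8 -11.7  41.1] [92.4  8.9 43.9]
jaw -1 1661 [[64.8, -23.6, -6.6], [80.0, -21.0, -5.2], [94.1, -19.1, 1.9]]
jaw 1 1466 [[64.2, 20.0, -6.6], [79.5, 22.3, -5.2], [94.2, 24.9, 1.7]]
```

View pics/w5.png

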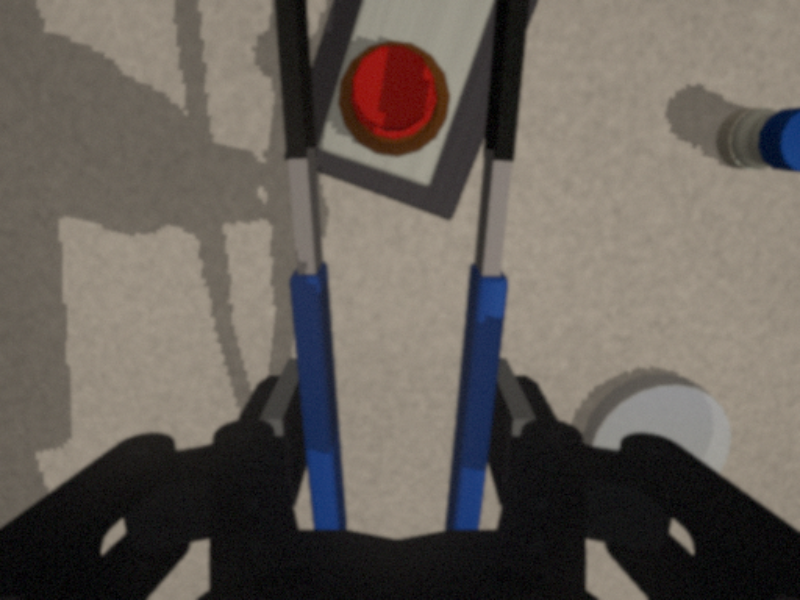

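Stopper top at (251,59), tool frame (82,-1.4,42). Jaw midline is y about +0.6, so I correct by -2.5 mm in x and -2 mm in y, go down 51 mm, then squeeze.

```bash
python3 -m crank '[[-0.25,-0.2,0,0,4.6],[-0.25,-0.2,1.5,0,4.6],[-0.25,-0.2,3,0,4.6],[-0.25,-0.2,4.2,0,4.6],[-0.25,-0.2,5,0,4.6],[-0.25,-0.2,5.1,0,4.6],[-0.25,-0.2,5.1,0,4.6],[-0.25,-0.2,5.1,0,4.6]]' 25
python3 look.py w6; python3 -m crank '[[0,0,0,0,4.2],[0,0,0,0,3.9],[0,0,0,0,3.6],[0,0,0,0,3.3],[0,0,0,0,3],[0,0,0,0,3],[0,0,0,0,3],[0,0,0,0,3],[0,0,0,0,3]]' 30
python3 look.py w7
```

```text
time: 15.7
tool_pos: [446.1, 153.0, 96.0]
tcp_rot: [-180.0, -0.1, 10.2]
ft_force: [-0.3, -0.6, -0.5]
finger_gap: 45.8
grip_force: 5.0
[446.0962532  152.95509396  96.00096916] [-1.79996473e+02 -6.28641396e-02  1.02446668e+01] [-0.27257676 -0.59585326 -0.52752996] 45.79181285674968 5.018786854343489
red 5297 [259.  39.] toolframe [83.5  1.6 -7.9] [73.7 -8.8 -9.4] [93.4 12.  -6.4]
jaw -1 1610 [[64.9, -23.5, -6.6], [79.4, -21.1, -5.3], [94.0, -19.1, 1.8]]
jaw 1 1514 [[64.2, 20.0, -6.5], [79.7, 22.4, -5.2], [94.1, 25.0, 1.8]]
time: 16.65
tool_pos: [445.7, 152.9, 95.4]
tcp_rot: [-180.0, -0.0, 10.2]
ft_force: [0.5, 0.6, 1.8]
finger_gap: 35.1
grip_force: 30.6
[445.69468396 152.88023433  95.3922153 ] [-1.79996752e+02 -1.74825032e-02  1.02424263e+01] [0.48714859 0.57893515 1.77996911] 35.05174456684012 30.626994967460632
red 5287 [256.  38.] toolframe [83.6  0.6 -8.5] [ 73.9  -9.9 -10. ] [93.3 11.1 -7. ]
jaw -1 1293 [[64.8, -15.2, -5.2], [78.8, -13.2, -3.9], [94.2, -11.4, 0.8]]
jaw 1 1280 [[64.5, 12.2, -5.1], [78.3, 14.2, -3.9], [94.2, 16.2, 0.7]]
```

View pics/w7.png

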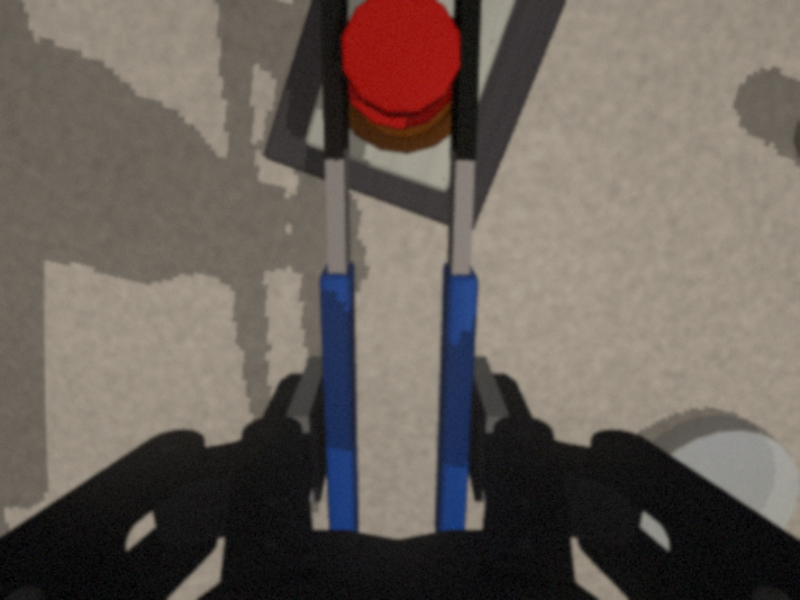

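The jaws are closed on the red head (400,55), with the finger gap stopped at 35 mm. Lifting 10 cm.

```bash
python3 -m crank '[[0,0,-0.5,0,3],[0,0,-1,0,3],[0,0,-1.6,0,3],[0,0,-2.4,0,3],[0,0,-3.2,0,3],[0,0,-4,0,3],[0,0,-5,0,3],[0,0,-6,0,3],[0,0,-7,0,3],[0,0,-8,0,3],[0,0,-9,0,3],[0,0,-9.6,0,3],[0,0,-10,0,3],[0,0,-10,0,3],[0,0,-10,0,3],[0,0,-10,0,3],[0,0,-10,0,3],[0,0,-10,0,3]]' 30
python3 look.py w8
python3 - <<'E'
from h import *
s,p,d,h=shot("scene");cv2.imwrite("pics/s8.png",cv2.resize(p[180:330,200:400],(800,600),interpolation=2)[:,:,::-1])
E
```

```text
time: 18.5
tool_pos: [445.4, 152.8, 195.0]
tcp_rot: [180.0, 0.0, 10.2]
ft_force: [0.1, -0.0, -1.2]
finger_gap: 35.3
grip_force: 30.5
[445.38308459 152.79143509 194.95326302] [1.79997802e+02 3.55236125e-02 1.02443629e+01] [ 0.05785413 -0.03743851 -1.18472823] 35.26999900400424 30.49445629119873
red 5276 [256.  38.] toolframe [83.6  0.6 -8. ] [ 73.8 -10.   -9.5] [93.5 11.1 -6.5]
jaw -1 1290 [[65.1, -15.2, -4.8], [78.6, -13.2, -3.5], [94.3, -11.3, 0.8]]
jaw 1 1255 [[64.5, 12.3, -4.7], [79.1, 14.3, -3.5], [94.2, 16.3, -0.1]]
```

View pics/s8.png

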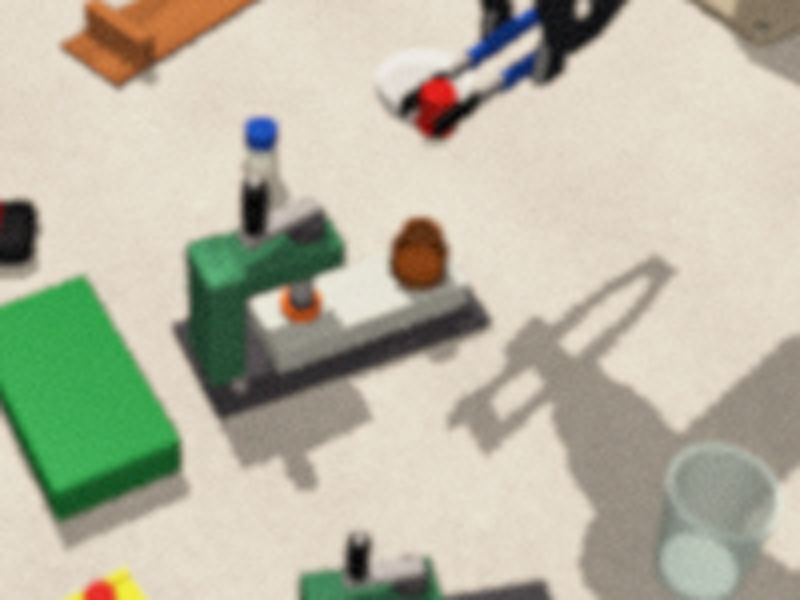

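The stopper (436,105) hangs upright in the tongs, clear above the open jar (420,250). The orange pad (300,305) is down on the block, and the block is level and in place. Handing in.

```bash
python3 -c "from bench import *;print(hand_in())"
```

```text
the job is handed in; nothing more can be done
None
```

I turned the crank to its end stop, so the pad is down on the block. I then drew the stopper out with the tongs and handed in at about 18.5 s with it held upright and still, 10 cm above the jar; the hand-in returned no verdict.

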